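# Close the paint pressure pot, clamping its lid crosswise

### The job

Put the loose lid on the pressure pot and clamp it down evenly: with the lid lying in the mouth, turn all four swing clamps clockwise to about half way, taking one, then the one opposite it, then the other two, and only then go round again in the same crosswise manner, turning each home to its stop. The lid must end flush and level, and the can, bottle, brush tin and sanding block must be left where they stand.

Things in the scene. Friction and masses are not known exactly. Their poses are not given: they have to be found in the camera images.
- lid_grip (a point): Centre of the grip bar of the loose aluminium lid: bar 66 mm long along this point's x, 14 thick along y, 16 high. Below it on an 18 mm stem, a round flange 144 mm across and 10 thick, its top 28 mm and bottom 38 mm under this point; below that a plug 116 mm across reaching 50 mm under this point (the lid stands on it on the table). About 0.5 kg.
- pot_mouth (a point): Centre of the fixed aluminium pot's mouth at rim height, 90 mm over the table; x points to clamp 0, y to clamp 1. Mouth 124 mm across inside, rim 144 outside. Four sprung rubber pads stand 6 mm proud of the rim: a lid laid on rests with its bar centre about 43 mm above this point, fully seated 38 mm. Any lid yaw will do. Clamps stand 97 mm from the axis, 0 opposite 2, 1 opposite 3.
- tbar0 (a point): Centre of the T bar of swing clamp 0, on the clamp's vertical turning axis: steel bar 64 mm long along this point's y, 12 thick along x, 18 high; about 158 mm above the table when open. A dog (holding-down finger) 42 mm long, 12 wide, points along this point's -y, its underside 49 mm below this point; when open it lies along the rim, clear of the lid.
- clamp0 (a joint): Turn of clamp 0, rad, growing clockwise from above (tightening): 0 open, 1.5 at its stop with the dog inward over the lid. Starts at 0 to 0.2. It sinks 6 mm per rad; the dog meets a lid lying on the pads at about 0.6 to 0.8, then presses it down. Stiff (about 0.2 N m); stays where it is left.
- tbar1 (a point): Centre of the T bar of swing clamp 1, on the clamp's vertical turning axis: steel bar 64 mm long along this point's y, 12 thick along x, 18 high; about 158 mm above the table when open. A dog (holding-down finger) 42 mm long, 12 wide, points along this point's -y, its underside 49 mm below this point; when open it lies along the rim, clear of the lid.
- clamp1 (a joint): Turn of clamp 1, rad, growing clockwise from above (tightening): 0 open, 1.5 at its stop with the dog inward over the lid. Starts at 0 to 0.2. It sinks 6 mm per rad; the dog meets a lid lying on the pads at about 0.6 to 0.8, then presses it down. Stiff (about 0.2 N m); stays where it is left.
- tbar2 (a point): Centre of the T bar of swing clamp 2, on the clamp's vertical turning axis: steel bar 64 mm long along this point's y, 12 thick along x, 18 high; about 158 mm above the table when open. A dog (holding-down finger) 42 mm long, 12 wide, points along this point's -y, its underside 49 mm below this point; when open it lies along the rim, clear of the lid.
- clamp2 (a joint): Turn of clamp 2, rad, growing clockwise from above (tightening): 0 open, 1.5 at its stop with the dog inward over the lid. Starts at 0 to 0.2. It sinks 6 mm per rad; the dog meets a lid lying on the pads at about 0.6 to 0.8, then presses it down. Stiff (about 0.2 N m); stays where it is left.
- tbar3 (a point): Centre of the T bar of swing clamp 3, on the clamp's vertical turning axis: steel bar 64 mm long along this point's y, 12 thick along x, 18 high; about 158 mm above the table when open. A dog (holding-down finger) 42 mm long, 12 wide, points along this point's -y, its underside 49 mm below this point; when open it lies along the rim, clear of the lid.
- clamp3 (a joint): Turn of clamp 3, rad, growing clockwise from above (tightening): 0 open, 1.5 at its stop with the dog inward over the lid. Starts at 0 to 0.2. It sinks 6 mm per rad; the dog meets a lid lying on the pads at about 0.6 to 0.8, then presses it down. Stiff (about 0.2 N m); stays where it is left.
- can_mid (a point): Mid-height of a closed paint can standing on the table, 74 mm across, 85 mm high. Bystander.
- bottle_mid (a point): Mid-height of a standing amber bottle, 64 mm across, 170 mm high. Bystander.
- tin_mid (a point): A standing steel tin of brushes, 80 mm across and 112 mm high, this point 56 mm above its foot; the brushes spread to about 100 mm across and reach 280 mm above the table. Bystander.
- block_mid (a point): Mid-height of a cork and wood sanding block lying on the table, 85 x 55 mm and 42 mm high. Bystander.
Mind the look-alikes: they are no part of the job. Leave any black, orange or pink look-alike of the part that bears lid_grip alone.

How it is judged:
By the outcome, as a careful person would: the job done as asked, in the order asked, and still so for the second after the job is handed in, with the robot touching nothing.
It also fails if it takes over 72 s, if anything falls off the work surface, if the arm or the gripper's body presses on something with over 40 N, if the wrist force passes 120 N, or if a joint passes its speed limit or range.

### The arm

A 7-joint arm with a two-finger parallel gripper is mounted at the origin on the work surface. World frame = base frame: x ahead of the robot, y to its left, z up, the work surface at z = 0. Lengths are in m, angles in rad, forces in N, time in s.
With the tool pointing down it reaches from about 0.375 to 0.925 m from the base axis. Payload 3.1 kg.
Tool frame: the origin (TCP) lies between the finger pads; the fingertips stand 17 mm ahead of it and the grasp point (between the pads) lies 2 mm behind it; z points along the fingers, y is the line along which they close (so a half turn about z gives the same grasp; the last joint's range is limited). The gripper opens to 85 mm and grips with 20 to 120 N. Pads are 22 mm wide; open, the fingers measure 114 mm over their backs; the gripper's body (76 mm by 85 mm) begins 54 mm behind the grasp point. The pads swing forward as they close: fully open they stand 13 mm farther back than shut.
Start: joints at [-0.098, 0.383, 0.044, 1.598, -0.018, 1.161, -0.05], TCP at [0.65, 0, 0.248] pointing down, gripper open.
Joint ranges: [-2.61, 2.61], [-0.41, 2.15], [-1.48, 1.57], [0, 2.5], [-1.57, 4.71], [0.05, 1.97], [-2.85, 2.85]. Speed limits (rad/s): [2.79, 2.79, 3.14, 3.14, 3.14, 3.14, 3.14].

### API

Orientations are given as [roll, pitch, yaw] about the fixed x, y, z axes, in that order (R = Rz(yaw) Ry(pitch) Rx(roll)).
In Python, from bench import sense, read_camera, camera_params, job_done gives the robot as it stands.
- The arm moves only by the shell command python3 -m inch 'ROWS'. ROWS is text: rows parted by semicolons, each of 5 numbers parted by spaces: the shift along the tool's x, y, z in m, then the turn about the tool's z in rad, then the gripper's target within -1 to 1 (fully open at 1, half-way at 0, shut at -1). In form: tx ty tz twist grip; .... A call has 1 to 20 rows; each row shifts and turns the commanded pose from where the row before left it, along the tool's axes as they then stand; what a row does not reach is not made up. A row lasts 1/8 s, in which the tool goes at most 62.5 mm and 10.7 degrees, less where a joint would pass 70% of its speed; a pose out of reach is approached as far as the arm can. A call is refused whole if a number of a shift passes 0.0625 or a number of a turn 0.188, either way. A call with a gripper value outside its range is refused whole. The fingers move at their own pace and stop on an object; the grip force is fixed at half the most. Time passes only in rows, so rows that do not move let the fingers close. It gives the time, the measured TCP pose, the force, the opening and the grip force at its end, in the units of the state.
- sense(): the state, without advancing time (a new reading comes with each control period).
- read_camera(name): name is "scene" or "side" or "wrist"; returns the picture (384x512x3 uint8, red, green, blue); there is no depth.
- camera_params(name): a dict with "camera_matrix" (3x3 intrinsics, pixels), "T" (4x4, takes a point from camera to world coordinates). Camera axes: x right, y up, looking along -z (the intrinsics and any distortion apply to the point x, -y, -z); pixel columns grow to the right and rows downward; lengths in m; the calibration is good to about 2 mm. A picture is of the moment at which its call begins: read the wrist's pose just before it. camera_params takes no time and is no camera call; for the wrist camera it gives the pose at the moment of the call.
- job_done(): hands the job in; it is judged then, once.
The state is a dict: "t": time; "joints": joint angles; "dq": joint speeds; "joint_torque": joint torques, N m; "position": TCP position; "eef_rot": TCP orientation; "ft_force": force on the tool from outside, world axes, zero at the start; "wrist_torque": the same for the moment, N m; "opening": finger opening in m; "grip_force": force on a finger pad.
Only numpy, scipy, OpenCV 4.12 (cv2) and the standard library are available. Lean on these libraries where they do the work, as an engineer would, in place of code of your own. Each camera call takes 0.05 s, during which the arm holds its last target. There are 200 camera calls.

## Working session

There is one attempt and no reset: what is moved stays moved. The work goes in short steps, Python scripts to look and compute and a shell command to move; the robot and the scene stay as the last step left them, time stands still between calls to the robot, and variables do not carry over. Pictures are saved under pics/ and viewed, at most 10 in all, crops included, and the job is handed in when it is done.

```bash
mkdir -p pics; ls; python3 - <<'E'
from bench import *
import cv2,numpy as np
for n in ["scene","side"]:
    im=read_camera(n); cv2.imwrite(f"pics/{n}0.png",im[:,:,::-1]); p=camera_params(n)
    print(n,np.round(p["camera_matrix"],1).tolist(),np.round(p["T"],3).tolist(),[k for k in p])
im=read_camera("wrist"); cv2.imwrite("pics/wrist0.png",im[:,:,::-1]); p=camera_params("wrist");print(np.round(p["camera_matrix"],1).tolist(),np.round(p["T"],3).tolist())
s=sense();print(s)
a=cv2.imread("pics/scene0.png");
cv2.imwrite("pics/scene0b.png",cv2.resize(a,(800,600),interpolation=cv2.INTER_CUBIC))
E
```

```text
pics
scene [[483.2, 0.0, 245.1], [0.0, 483.2, 182.2], [0.0, 0.0, 1.0]] [[0.771, -0.503, 0.392, 1.124], [0.637, 0.615, -0.465, -0.804], [-0.007, 0.608, 0.794, 1.384], [0.0, 0.0, 0.0, 1.0]] ['camera_matrix', 'T']
side [[445.5, 0.0, 251.9], [0.0, 445.5, 190.9], [0.0, 0.0, 1.0]] [[-0.714, 0.432, -0.551, -0.2], [-0.7, -0.438, 0.564, 0.676], [0.002, 0.788, 0.615, 0.939], [0.0, 0.0, 0.0, 1.0]] ['camera_matrix', 'T']
[[299.6, 0.0, 255.9], [0.0, 299.6, 187.4], [0.0, 0.0, 1.0]] [[1.0, -0.001, 0.001, 0.649], [0.0, 0.946, 0.325, 0.085], [-0.002, -0.325, 0.946, 0.372], [0.0, 0.0, 0.0, 1.0]]
{'t': 0.15, 'joints': array([-0.09782247,  0.38368746,  0.04385483,  1.599218  , -0.01795021,
        1.16123076, -0.04989778]), 'dq': array([ 5.09437467e-04, -1.64251287e-03,  6.26563638e-04, -4.40540689e-03,
        1.45165149e-03,  8.12063771e-05,  7.21917143e-04]), 'joint_torque': array([ 2.19941270e-03, -4.34053266e+01,  1.02680024e+00, -2.49981201e+01,
        1.06983635e-02,  7.30535554e-03,  3.91670756e-05]), 'position': array([6.49281536e-01, 2.56786437e-05, 2.47147721e-01]), 'eef_rot': array([-3.13944249e+00,  6.94661844e-05,  1.57086730e+00]), 'ft_force': array([ 0.11272829, -0.91535671,  0.04783588]), 'wrist_torque': array([-0.0308015 , -0.00169537,  0.00458726]), 'grip_force': 0.0, 'opening': 0.08611429320698037}
```

View pics/scene0b.png

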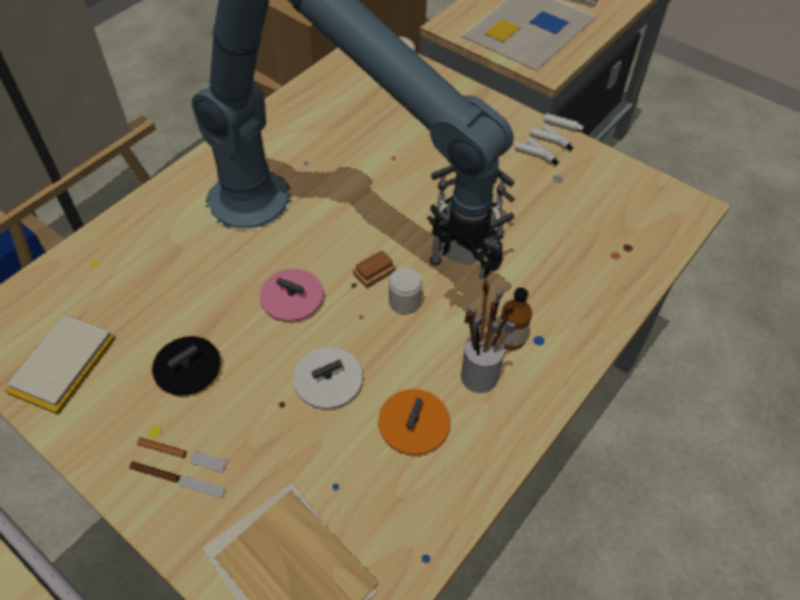

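View pics/side0.png

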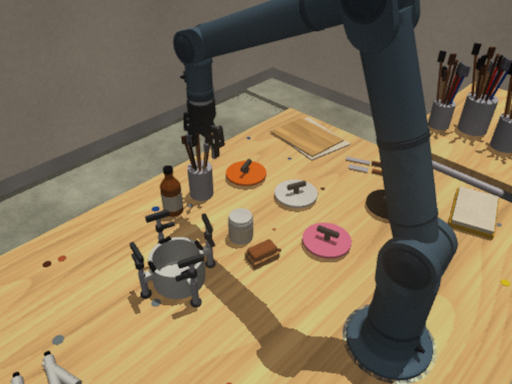

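The scene view shows the lids at (800×600 picture): white/aluminium (328,376), pink (291,293), black (186,364) and orange (414,421). The aluminium one is the right one. In the side view it is at (296,193), and the pot with its four T-bars is at (178,265), next to the can (240,226), block (262,252), bottle (171,190) and tin (200,180).

```bash
cat > h.py <<'E'
from bench import *
import cv2,numpy as np
def cast(cam,uv,z,p=None):
    p=p or camera_params(cam); K=p["camera_matrix"];T=np.array(p["T"])
    uv=np.atleast_2d(np.array(uv,float)); d=np.c_[(uv[:,0]-K[0][2])/K[0][0],-(uv[:,1]-K[1][2])/K[1][1],-np.ones(len(uv))]@T[:3,:3].T
    o=T[:3,3]; return o+d*((z-o[2])/d[:,2])[:,None]
def proj(cam,X,p=None):
    p=p or camera_params(cam); K=p["camera_matrix"];T=np.array(p["T"])
    c=(np.atleast_2d(X)-T[:3,3])@T[:3,:3]; return np.c_[K[0][2]-K[0][0]*c[:,0]/c[:,2],K[1][2]+K[1][1]*c[:,1]/c[:,2]]
def grab(cam,name):
    im=read_camera(cam)[:,:,::-1].copy(); cv2.imwrite(f"pics/{name}.png",im); return im
E
python3 - <<'E'
from h import *
im=cv2.imread("pics/scene0.png"); hsv=cv2.cvtColor(im,cv2.COLOR_BGR2HSV)
m=((hsv[...,1]<60)&(hsv[...,2]>110)).astype(np.uint8)
n,l,s,c=cv2.connectedComponentsWithStats(m)
for i in range(1,n):
    if s[i,4]>60: print(s[i],c[i].round(1))
print("lid bar approx side", cast("side",[[296,187]],.058), "scene",cast("scene",[[210,236]],.05), cast("scene",[[210,241]],.022))
for nme,uv,z in [("pot rim",(180,252),.09),("can",(240,215),.085),("block",(262,247),.042),("bottle",(169,172),.17),("tin",(200,170),.112)]:
    print(nme,cast("side",[uv],z)[0].round(3))
for t,uv in [("A",(159,216)),("B",(207,225)),("C",(138,258)),("D",(189,269))]: print(t,cast("side",[uv],.16)[0].round(3))
E
```

```text
[  61    0   78  112 4777] [99.6 45.2]
[273   0  18  12 121] [279.4   4. ]
[ 296    0   85   45 1836] [338.9  18.9]
[ 440    0   72   57 2359] [483.8  25.4]
[  300    35   212   349 36494] [443.7 248.3]
[348  73  25  10 100] [359.2  77.3]
[339  79  26  14 152] [351.4  85.5]
[330  88  26  14 161] [342.   94.5]
[ 47 100  33  30 296] [ 64.2 113.6]
[ 24 129  16  15 147] [ 31.4 135.8]
[249 171  21  19 316] [258.9 179.9]
[   5  202   65   56 1792] [ 36.9 229.3]
[297 217  26  17 207] [309.  227.2]
[ 187  222   45   39 1218] [209.4 241.6]
[   0  266   65   94 2937] [ 25.2 317.3]
[121 289  24  13 190] [132.8 295. ]
[114 304  30  14 212] [128.7 310.8]
[130 309  75  75 635] [155.4 344. ]
[  0 329  51  55 545] [ 22.7 358.6]
lid bar approx side [[ 0.50056801 -0.24706222  0.058     ]] scene [[ 0.51687078 -0.26143873  0.05      ]] [[ 0.51680151 -0.26405471  0.022     ]]
pot rim [0.511 0.217 0.09 ]
can [ 0.509 -0.001  0.085]
block [0.402 0.017 0.042]
bottle [0.727 0.079 0.17 ]
tin [ 0.735 -0.043  0.112]
A [0.596 0.212 0.16 ]
B [0.479 0.146 0.16 ]
C [0.508 0.338 0.16 ]
D [0.395 0.275 0.16 ]
```

```bash
python3 - <<'E'
import cv2
a=cv2.imread("pics/side0.png")[150:320,110:330]; b=cv2.imread("pics/wrist0.png")
a=cv2.resize(a,None,fx=2.25,fy=2.25,interpolation=cv2.INTER_CUBIC)
import numpy as np
c=np.zeros((600,800,3),np.uint8); c[:a.shape[0],:a.shape[1]]=a; b=cv2.resize(b,(290,217)); c[383:600,0:290]=b
cv2.imwrite("pics/c1.png",c)
E
```

```text
(no output)
```

View pics/c1.png

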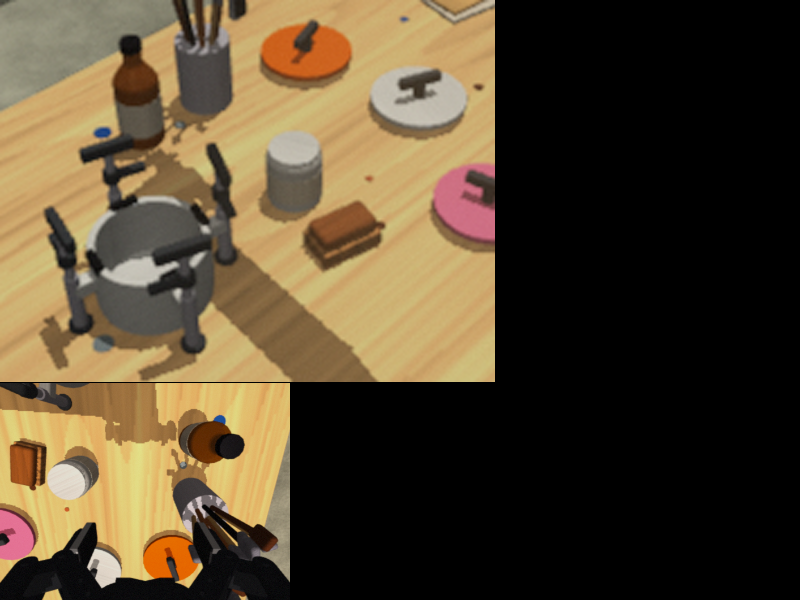

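The crop shows the pot, four T-bars, the bottle and tin clear of it, and the aluminium lid with a dark bar at (418,90). That is the right lid, so I move toward it.

```bash
python3 -m inch '0 -0.05 0 0 1;0 -0.05 0 0 1;-0.03 -0.04 0 0 1;-0.05 0 0 0 1;-0.05 0 0 0 1;-0.03 0 0 0 1;0 0 0 0 1;0 0 0 0 1' && python3 - <<'E'
from h import *
p=camera_params("wrist"); im=grab("wrist","w1"); print(sense()["position"],sense()["eef_rot"]); cv2.imwrite("pics/w1.png",im)
np.save("w1T.npy",p["T"])
E
```

```text
t: 1.15
position: [0.5099, -0.1587, 0.2479]
eef_rot: [-3.141, -0.001, 1.572]
ft_force: [-0.4, -0.0, -0.2]
opening: 0.0856
grip_force: 0.0
[ 0.51013104 -0.15815358  0.24795136] [-3.14104988e+00 -1.04009888e-03  1.57322936e+00]
```

View pics/w1.png

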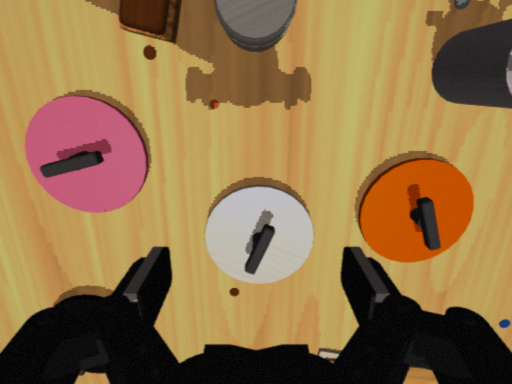

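The aluminium lid is centred at (259,234) and its dark bar runs from about (269,230) to (252,270). The pink and orange lids lie to either side. Now I compute its pose.

```bash
python3 - <<'E'
from h import *
p=camera_params("wrist"); im=cv2.imread("pics/w1.png"); hsv=cv2.cvtColor(im,cv2.COLOR_BGR2HSV)
w=((hsv[...,1]<50)&(hsv[...,2]>150)).astype(np.uint8)
c=max(cv2.findContours(w,0,1)[0],key=cv2.contourArea); e=cv2.fitEllipse(cv2.convexHull(c)); print(e)
print("disc",cast("wrist",[e[0]],.022,p)[0].round(4))
b=(im.max(2)<50).astype(np.uint8); b[:, :225]=0; b[:,300:]=0; b[:200]=0; b[300:]=0
c=max(cv2.findContours(b,0,1)[0],key=cv2.contourArea); print(cv2.contourArea(c))
P=cast("wrist",c[:,0],.055,p)[:,:2]; r=cv2.minAreaRect((P*1000).astype(np.float32)); print(r)
bx=cv2.boxPoints(r)/1000; print(bx.round(3).tolist())
E
```

```text
((258.7962646484375, 234.68576049804688), (96.05340576171875, 107.73693084716797), 89.32006072998047)
disc [ 0.514  -0.2592  0.022 ]
217.5
((509.1369934082031, -257.256591796875), (65.30479431152344, 18.256511688232422), 60.72414016723633)
[[0.48500001430511475, -0.2809999883174896], [0.5009999871253967, -0.28999999165534973], [0.5329999923706055, -0.2329999953508377], [0.5170000195503235, -0.2240000069141388]]
```

```bash
python3 -m inch '-0.05 0.0015 0.03 0 1;-0.051 0.0015 0.03 0 1;0 0 0.03 0.171 1;0 0 0.03 0.171 1;0 0 0.03 0.171 1;0 0 0.025 0 1;0 0 0.024 0 1;0 0 0 0 1;0 0 0 0 -1;0 0 0 0 -1;0 0 0 0 -1;0 0 0 0 -1;0 0 0 0 -1;0 0 0 0 -1'
```

```text
t: 2.95
position: [0.5145, -0.2616, 0.0505]
eef_rot: [3.138, -0.0, 1.058]
ft_force: [0.6, 0.6, 5.6]
opening: 0.0149
grip_force: 58.5
```

```bash
python3 -m inch '0 0 -0.02 0 -1;0 0 -0.04 0 -1;0 0 -0.04 -0.171 -1;0 0 -0.04 -0.171 -1;0 0 -0.04 -0.171 -1;0 0 -0.04 0 -1;0 0 0 0 -1' && python3 - <<'E'
from h import *
a=grab("scene","s2"); b=grab("side","d2")
c=np.zeros((600,800,3),np.uint8)
A=cv2.resize(a[60:200,230:400],None,fx=2.3,fy=2.3,interpolation=cv2.INTER_CUBIC); B=cv2.resize(b[190:320,110:250],None,fx=2.8,fy=2.8,interpolation=cv2.INTER_CUBIC)
c[:A.shape[0],:A.shape[1]]=A; c[:B.shape[0],400:400+B.shape[1]]=B
W=cv2.resize(a,(360,270)); c[330:600,:360]=W
cv2.imwrite("pics/c2.png",c)
E
```

```text
t: 3.82
position: [0.5141, -0.262, 0.2726]
eef_rot: [3.136, 0.002, 1.57]
ft_force: [1.3, -0.0, -4.9]
opening: 0.015
grip_force: 58.8
```

View pics/c2.png

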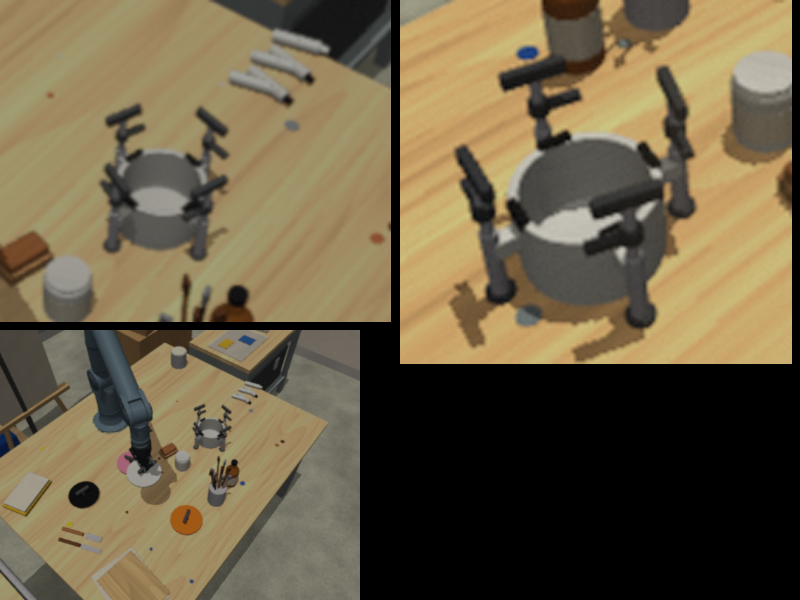

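The pot is clear in both views. In the crop coordinates the bars pair up as scene (124,114)/(212,120)/(119,184)/(206,190) with side (626,199)/(475,171)/(672,88)/(533,72). Next I triangulate them.

```bash
cat >> h.py <<'E'
def tri(u1,u2,c1="scene",c2="side"):
    a0=cast(c1,[u1],0)[0];a1=cast(c1,[u1],.3)[0];b0=cast(c2,[u2],0)[0];b1=cast(c2,[u2],.3)[0]
    da,db=a1-a0,b1-b0; s=np.linalg.lstsq(np.c_[da,-db],b0-a0,rcond=None)[0]
    A=a0+s[0]*da;B=b0+s[1]*db; return (A+B)/2,np.linalg.norm(A-B)
E
python3 - <<'E'
from h import *
S=[(124,114),(212,120),(119,184),(206,190)];D=[(626,199),(475,171),(672,88),(533,72)]
P=[]
for s,d in zip(S,D):
    x,e=tri((230+s[0]/2.3,60+s[1]/2.3),(110+(d[0]-400)/2.8,190+d[1]/2.8)); P.append(x);print(x.round(4),round(e,4))
print(np.mean(P,0).round(4))
c=np.mean(P,0)
for x in P: print(np.linalg.norm((x-c)[:2]).round(4),np.degrees(np.arctan2(*(x-c)[1::-1])).round(1))
def edge(cam,im):
    g=cv2.cvtColor(im,cv2.COLOR_BGR2GRAY).astype(float); out=[]
    hsv=cv2.cvtColor(im,cv2.COLOR_BGR2HSV)[...,1].astype(np.float32)
    ctr=np.array([c[0],c[1],.09]); q=[]
    for t in np.radians(np.arange(0,360,6)):
        r=np.arange(.055,.09,.0005); X=ctr+np.c_[r*np.cos(t),r*np.sin(t),0*r]; uv=proj(cam,X).astype(np.float32)
        v=cv2.remap(hsv,uv[:,0],uv[:,1],1).ravel(); gg=cv2.remap(g.astype(np.float32),uv[:,0],uv[:,1],1).ravel()
        # rim bright & unsaturated -> wood saturated
        k=np.argmax(np.diff(v,n=1)); 
        i=np.where((gg>110)&(v<60))[0]
        if len(i)>6 and v[-1]>80: q.append([*X[i[-1],:2]])
    return np.array(q)
for cam,f in [("scene","s2"),("side","d2")]:
    q=edge(cam,cv2.imread(f"pics/{f}.png")); print(cam,len(q))
    from scipy.optimize import least_squares
    if len(q)>5:
        f=lambda p:np.hypot(*(q-p[:2]).T)-.072
        r=least_squares(f,c[:2],loss="soft_l1",f_scale=.001); print(r.x.round(4),np.round(f(r.x)*1000,1))
E
```

```text
[0.4151 0.2558 0.1574] 0.0046
[0.5313 0.3282 0.1608] 0.0051
[0.4965 0.1342 0.1546] 0.0053
[0.6056 0.2097 0.1539] 0.0018
[0.5121 0.232  0.1567]
0.0999 166.2
0.0981 78.8
0.099 -99.1
0.0961 -13.4
scene 14
[0.5105 0.2347] [ 0.2 -0.2  0.5 -0.8  0.1  1.   0.4 -0.1 -0.6 -0.1  0.   0.6 -3.7  1.2]
side 19
[0.5078 0.2343] [-0.4 -0.2 -0.  -0.4 -0.3 -0.7 -0.2 -0.8 -6.6 -0.7  0.2 -0.4 -0.1 -0.3
  0.9  0.6  0.2  0.8  0.4]
```

```bash
python3 -m inch '0.03 -0.001 0 0 -1;0.05 -0.001 0 0 -1;0.055 -0.001 0 0 -1;0.055 -0.001 0 0 -1;0.055 0 0 0 -1;0.055 0 0 0 -1;0.055 0 0 0 -1;0.055 0 0 0 -1;0.05 0 0 0 -1;0.0355 0 0 0 -1;0 0 0 0 -1;0 0 0 0 -1;0 0 0 0 -1;0 0 0 0 -1' && python3 - <<'E'
from h import *
from scipy.optimize import least_squares
st=sense(); c=st["position"]; print(c,st["eef_rot"])
z=c[2]+.002-.028
for cam in ["scene","side"]:
    im=grab(cam,cam+"3"); hsv=cv2.cvtColor(im,cv2.COLOR_BGR2HSV)[...,1].astype(np.float32); g=cv2.cvtColor(im,cv2.COLOR_BGR2GRAY).astype(np.float32); q=[]
    for t in np.radians(np.arange(0,360,6)):
        r=np.arange(.055,.09,.0005); X=np.array([c[0],c[1],z])+np.c_[r*np.cos(t),r*np.sin(t),0*r]; uv=proj(cam,X).astype(np.float32)
        v=cv2.remap(hsv,uv[:,0],uv[:,1],1).ravel(); gg=cv2.remap(g,uv[:,0],uv[:,1],1).ravel()
        i=np.where((gg>110)&(v<60))[0]
        if len(i)>6 and v[-1]>80: q.append([*X[i[-1],:2]])
    q=np.array(q); print(cam,len(q))
    f=lambda p:np.hypot(*(q-p[:2]).T)-.072
    r=least_squares(f,c[:2],loss="soft_l1",f_scale=.001); print(r.x.round(4),np.round(f(r.x)*1000,1))
a=cv2.imread("pics/scene3.png")[40:200,230:400];b=cv2.imread("pics/side3.png")[150:310,90:260]
cv2.imwrite("pics/c3.png",cv2.resize(np.hstack([a,b]),None,fx=2.3,fy=2.3,interpolation=cv2.INTER_CUBIC))
E
```

```text
t: 5.68
position: [0.5092, 0.2329, 0.2688]
eef_rot: [-3.141, 0.001, 1.568]
ft_force: [-0.4, -0.7, -5.1]
opening: 0.0149
grip_force: 58.7
[0.50917108 0.23285998 0.26883167] [-3.14091721e+00  7.98579997e-04  1.56826685e+00]
scene 29
[0.511  0.2286] [ 0.3 -1.2  0.8 -0.8  0.2  1.1  1.  -0.6  0.1  0.8  0.9  0.9  1.   0.5
  0.  -0.4  0.1 -0.4  1.1 -1.2 -1.1 -0.  -0.3  1.1  0.9  1.1  0.4  0.7
  0.4]
side 37
[0.5049 0.2311] [-1.7 -1.1 -1.5 -0.9 -0.9 -0.9 -0.7  0.2 -0.   0.7 -0.1  1.8 -3.1 -2.6
 -3.5 -3.  -4.  -2.9 -3.8  6.3 -5.1  5.1 -0.7  0.  -1.2 -1.4 -1.  -0.6
 -2.3 -3.1 -2.4 -3.1 -1.8 -2.7 -3.7 -2.2 -1.9]
```

View pics/c3.png

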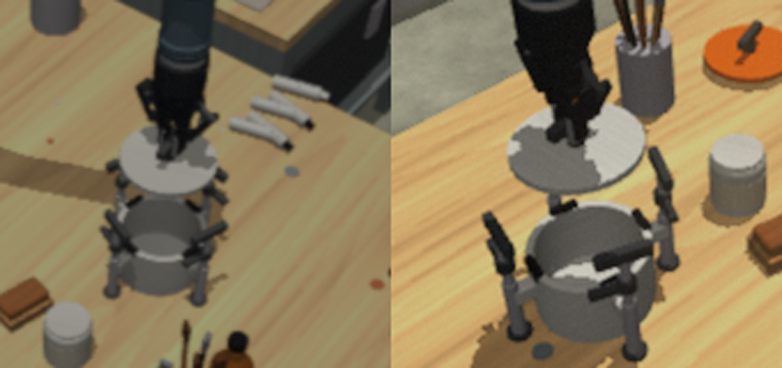

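```bash
cat >> h.py <<'E'
def disc(cam,im,c,z,R=.072,gmin=60,smax=60):
    from scipy.optimize import least_squares
    hsv=cv2.cvtColor(im,cv2.COLOR_BGR2HSV)[...,1].astype(np.float32); g=cv2.cvtColor(im,cv2.COLOR_BGR2GRAY).astype(np.float32); q=[]
    for t in np.radians(np.arange(0,360,5)):
        r=np.arange(.055,.09,.0005); X=np.array([c[0],c[1],z])+np.c_[r*np.cos(t),r*np.sin(t),0*r]; uv=proj(cam,X).astype(np.float32)
        v=cv2.remap(hsv,uv[:,0],uv[:,1],1).ravel(); gg=cv2.remap(g,uv[:,0],uv[:,1],1).ravel()
        ok=(gg>gmin)&(v<smax); i=np.where(ok)[0]
        if len(i)>6 and ok[:8].all() and not ok[-10:].any(): q.append([*X[i[-1],:2]])
    q=np.array(q); f=lambda p:np.hypot(*(q-p[:2]).T)-R
    r=least_squares(f,c[:2],loss="soft_l1",f_scale=.001); return r.x.round(4),len(q),np.round(np.median(abs(f(r.x)))*1000,2)
E
python3 - <<'E'
from h import *
for cam in ["scene","side"]:
    im=cv2.imread(f"pics/{cam}3.png")
    for z in (.240,.230): print(cam,"lid",z,disc(cam,im,[.5092,.2329],z),disc(cam,im,[.5092,.2329],z,smax=80,gmin=50))
for cam,f in [("scene","s2"),("side","d2")]:
    im=cv2.imread(f"pics/{f}.png"); print(cam,"pot",disc(cam,im,[.510,.234],.09),disc(cam,im,[.510,.234],.09,gmin=110))
E
```

```text
scene lid 0.24 (array([0.5114, 0.2275]), 49, np.float64(2.23)) (array([0.5081, 0.2319]), 43, np.float64(2.88))
scene lid 0.23 (array([0.5068, 0.2352]), 48, np.float64(2.81)) (array([0.5044, 0.2345]), 44, np.float64(5.93))
side lid 0.24 (array([0.5046, 0.2332]), 50, np.float64(0.9)) (array([0.5041, 0.2337]), 45, np.float64(1.28))
side lid 0.23 (array([0.514 , 0.2276]), 49, np.float64(0.91)) (array([0.5131, 0.2283]), 47, np.float64(1.32))
scene pot (array([0.511 , 0.2348]), 37, np.float64(3.3)) (array([0.5104, 0.2332]), 17, np.float64(1.57))
side pot (array([0.5077, 0.2342]), 34, np.float64(0.75)) (array([0.5168, 0.2384]), 13, np.float64(2.03))
```

```bash
python3 -m inch '0.001 0.001 0.02 0 -1;0.001 0 0.03 0 -1;0 0 0.03 0 -1;0 0 0.02 0 -1;0 0 0.01 0 -1;0 0 0 0 -1;0 0 0 0 -1' && python3 - <<'E'
from h import *
st=sense(); print(st["position"])
z=st["position"][2]-.0285
for cam in ["scene","side"]:
    im=grab(cam,cam+"4"); print(cam,"lid",disc(cam,im,[.51,.234],z),disc(cam,im,[.51,.234],z,gmin=110))
a=cv2.imread("pics/scene4.png")[80:180,260:345];b=cv2.imread("pics/side4.png")[190:290,125:225]
cv2.imwrite("pics/c4.png",cv2.resize(np.hstack([a,b]),None,fx=4.3,fy=4.3,interpolation=cv2.INTER_CUBIC))
E
```

```text
t: 6.65
position: [0.511, 0.237, 0.1606]
eef_rot: [3.139, -0.001, 1.571]
ft_force: [0.3, 0.2, -4.3]
opening: 0.0148
grip_force: 58.7
[0.51099409 0.23700576 0.16056578]
scene lid (array([0.5103, 0.2318]), 44, np.float64(3.17)) (array([0.5118, 0.2346]), 45, np.float64(0.75))
side lid (array([0.5076, 0.2361]), 37, np.float64(0.77)) (array([0.5094, 0.2346]), 49, np.float64(1.52))
```

View pics/c4.png

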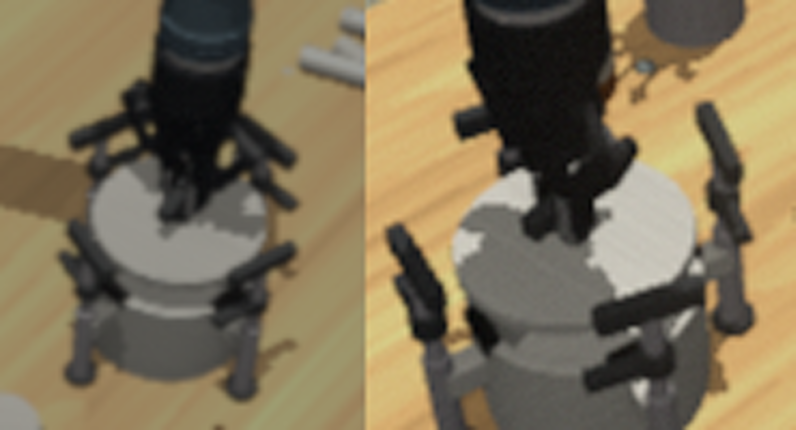

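The lid hangs level over the mouth, about 1 mm off by both cameras. I lower it gently, watching the force.

```bash
python3 -m inch '-0.001 -0.0005 0.006 0 -1;0 0 0.006 0 -1;0 0 0.005 0 -1;0 0 0.004 0 -1;0 0 0 0 -1;0 0 0 0 -1'
```

```text
t: 7.5
position: [0.5096, 0.2356, 0.1384]
eef_rot: [3.141, -0.0, 1.571]
ft_force: [0.6, -0.4, -4.6]
opening: 0.0152
grip_force: 58.7
```

```bash
python3 -m inch '0 0 0.003 0 -1;0 0 0.002 0 -1;0 0 0 0 -1;0 0 0 0 -1'
```

```text
t: 8.0
position: [0.5098, 0.2358, 0.1338]
eef_rot: [3.141, -0.0, 1.571]
ft_force: [-0.4, -0.1, -0.7]
opening: 0.0147
grip_force: 59.9
```

```bash
python3 -m inch '0 0 0 0 1;0 0 0 0 1;0 0 0 0 1;0 0 -0.03 0 1;0 0 -0.05 0 1;-0.02 0 -0.05 0 1;-0.026 0 -0.05 0 1;0 0 -0.01 0 1;0 0 0 0 1;0 0 0 0 1' && python3 - <<'E'
from h import *
p=camera_params("wrist"); im=grab("wrist","w5"); np.savez("w5.npz",T=p["T"],K=p["camera_matrix"]); print(np.round(p["T"],3)[:,3])
cv2.imwrite("pics/w5b.png",cv2.resize(im,(800,600),interpolation=cv2.INTER_CUBIC))
E
```

```text
t: 9.25
position: [0.5082, 0.1901, 0.3211]
eef_rot: [-3.138, 0.001, 1.573]
ft_force: [-0.3, 0.4, 0.8]
opening: 0.0853
grip_force: 0.0
[0.508 0.275 0.446 1.   ]
```

View pics/w5b.png

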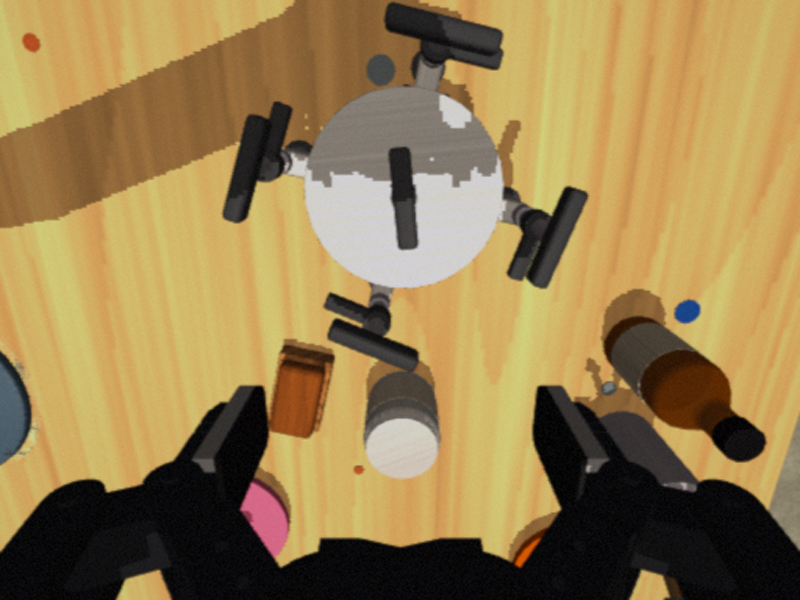

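The lid lies in the mouth, with its bar from (400,150) to (407,247). T-bar top ends are at N (388,14)–(500,42), W (252,118)–(234,218), E (578,190)–(541,284) and S (332,326)–(416,362). The dogs point N-right, W-up, E-down and S-left.

```bash
python3 - <<'E'
from h import *
d=np.load("w5.npz"); p=dict(T=d["T"],camera_matrix=d["K"]); k=.64
im=cv2.imread("pics/w5.png")
B={"N":[(389,13),(500,41)],"W":[(253,118),(233,217)],"E":[(577,190),(541,284)],"S":[(332,327),(416,362)]}
C={}
for n,e in B.items():
    P=cast("wrist",np.array(e)*k,.165,p)[:,:2]; v=P[1]-P[0]; C[n]=P.mean(0)
    print(n,P.mean(0).round(4),"len",np.linalg.norm(v).round(4),"dir deg",(np.degrees(np.arctan2(v[1],v[0]))%180).round(1))
print("centre",np.mean(list(C.values()),0)); 
for a,b in ["NS","EW"]: v=C[a]-C[b]; print(a,b,np.linalg.norm(v),np.degrees(np.arctan2(v[1],v[0])))
w=((cv2.cvtColor(im,cv2.COLOR_BGR2HSV)[...,1]<50)&(im.max(2)>70)).astype(np.uint8)
n,l,s,c=cv2.connectedComponentsWithStats(w); i=l[180,245]; cc=max(cv2.findContours((l==i).astype(np.uint8),0,1)[0],key=cv2.contourArea)
e=cv2.fitEllipse(cv2.convexHull(cc)); print(e,"lid",cast("wrist",[e[0]],.106,p)[0].round(4))
E
```

```text
N [0.5312 0.3271] len 0.0607 dir deg 167.6
W [0.4159 0.2539] len 0.0585 dir deg 72.5
E [0.6041 0.2132] len 0.0602 dir deg 75.2
S [0.4909 0.1417] len 0.0605 dir deg 155.4
centre [0.5105279  0.23399165]
N S 0.18971036702766597 77.73888556426719
E W 0.19246835193858533 -12.18515292120533
((257.74859619140625, 115.39250183105469), (150.38555908203125, 153.19058227539062), 153.5629425048828) lid [0.5093 0.242  0.106 ]
```

```bash
python3 -m inch '0.047 0.008 0 0 0.2;0.046 0.008 0 0 0.2;0.046 0.007 0 0 0.2;0 0 0 -0.17 0.2;0 0 0 -0.17 0.2;0 0 0 -0.17 0.2;0 0 0.02 -0.17 0.2;0 0 0.02 -0.17 0.2;0 0 0.02 -0.17 0.2;0 0 0.03 -0.17 0.2;0 0 0.03 -0.165 0.2;0 0 0 0 0.2;0 0 0 0 0.2' && python3 -c "
from h import *
print(sense()['joints'].round(2))"
```

```text
t: 10.92
position: [0.5324, 0.329, 0.2033]
eef_rot: [3.141, -0.001, 2.924]
ft_force: [-0.2, -0.2, -0.5]
opening: 0.0513
grip_force: 0.0
[-0.32  0.41 -0.37  1.68  0.16  1.08  0.61]
```

```bash
python3 -m inch '0 0 0.025 0 0.2;0 0 0.02 0 0.2;0 0 0 0 -1;0 0 0 0 -1;0 0 0 0 -1;0 0 0 0 -1'
```

```text
t: 11.68
position: [0.5328, 0.3275, 0.1592]
eef_rot: [-3.14, 0.001, 2.925]
ft_force: [-2.2, -3.5, 4.1]
opening: 0.0109
grip_force: 59.5
```

```bash
python3 -m inch '0 0 0.001 0.15 -1;0 0 0.001 0.15 -1;0 0 0.001 0.15 -1;0 0 0.001 0.15 -1;0 0 0.0005 0.15 -1;0 0 0 0 -1;0 0 0 0 -1'; python3 -c "
from h import *
print(sense()['wrist_torque'].round(2))"
```

```text
t: 12.55
position: [0.5325, 0.3267, 0.1547]
eef_rot: [-3.139, 0.002, 2.174]
ft_force: [-3.0, -4.9, 5.2]
opening: 0.011
grip_force: 59.7
[-1.2   0.64 -0.23]
```

```bash
python3 -m inch '0 0 0 0 0.2;0 0 0 0 0.2;0 0 -0.015 0 0.2;0 0 -0.03 0 0.2;-0.0322 -0.0348 0 0 0.2;-0.0322 -0.0348 0 0 0.2;-0.0322 -0.0348 0 0 0.2;-0.0321 -0.0347 0 0 0.2;0 0 0 -0.179 0.2;0 0 0 -0.179 0.2;0 0 0 -0.18 0.2;0 0 0 0 0.2;0 0 0 0 0.2'
```

```text
t: 14.18
position: [0.4917, 0.1439, 0.1994]
eef_rot: [3.141, 0.001, 2.712]
ft_force: [-0.3, -0.5, 0.2]
opening: 0.0514
grip_force: 0.0
```

```bash
python3 -m inch '0 -0.002 0.022 0 0.2;0 0 0.02 0 0.2;0 0 0 0 -1;0 0 0 0 -1;0 0 0 0 -1;0 0 0 0 -1' && python3 -m inch '0 0 0.001 0.135 -1;0 0 0.001 0.135 -1;0 0 0.001 0.135 -1;0 0 0.0005 0.135 -1;0 0 0 0 -1;0 0 0 0 -1'
```

```text
t: 14.92
position: [0.4895, 0.139, 0.1574]
eef_rot: [-3.137, -0.001, 2.712]
ft_force: [-3.8, -4.7, 2.7]
opening: 0.011
grip_force: 58.9
t: 15.68
position: [0.4899, 0.1392, 0.1541]
eef_rot: [-3.138, 0.002, 2.171]
ft_force: [-3.1, -4.0, 1.7]
opening: 0.0109
grip_force: 58.9
```

```bash
python3 -m inch '0 0 0 0 0.2;0 0 0 0 0.2;0 0 -0.015 0 0.2;0 0 -0.031 0 0.2;-0.0015 0.0456 0 0 0.2;-0.0015 0.0456 0 0 0.2;-0.0015 0.0455 0 0 0.2;0 0 0 0.172 0.2;0 0 0 0.172 0.2;0 0 0 0.172 0.2;0 0 0 0.172 0.2;0 0 0 0.171 0.2;0 0 0 0 0.2;0 0 0 0 0.2'
```

```text
t: 17.42
position: [0.6058, 0.216, 0.2]
eef_rot: [3.141, -0.001, 1.318]
ft_force: [0.2, -0.4, 1.0]
opening: 0.0515
grip_force: 0.0
```

```bash
python3 -m inch '-0.003 0 0.022 0 0.2;0 0 0.02 0 0.2;0 0 0 0 -1;0 0 0 0 -1;0 0 0 0 -1;0 0 0 0 -1' && python3 -m inch '0 0 0.001 0.14 -1;0 0 0.001 0.14 -1;0 0 0.001 0.14 -1;0 0 0.001 0.14 -1;0 0 0 0.14 -1;0 0 0 0 -1;0 0 0 0 -1'
```

```text
t: 18.18
position: [0.6052, 0.2129, 0.158]
eef_rot: [3.141, -0.001, 1.314]
ft_force: [-0.1, -0.2, -0.2]
opening: 0.0108
grip_force: 58.3
t: 19.05
position: [0.6058, 0.2125, 0.1538]
eef_rot: [3.141, -0.002, 0.616]
ft_force: [2.0, -0.1, -1.2]
opening: 0.0111
grip_force: 59.1
```

```bash
python3 -m inch '0 0 0 0 0.2;0 0 0 0 0.2;0 0 -0.015 0 0.2;0 0 -0.031 0 0.2;-0.0328 -0.0359 0 0 0.2;-0.0328 -0.0359 0 0 0.2;-0.0328 -0.0359 0 0 0.2;-0.0327 -0.036 0 0 0.2;0 0 0 -0.162 0.2;0 0 0 -0.162 0.2;0 0 0 -0.162 0.2;0 0 0 -0.163 0.2;0 0 0 0 0.2;0 0 0 0 0.2'
```

```text
t: 20.8
position: [0.4151, 0.2545, 0.1999]
eef_rot: [3.141, -0.001, 1.262]
ft_force: [0.3, -0.5, -0.2]
opening: 0.0512
grip_force: 0.0
```

```bash
python3 -m inch '0 0.0005 0.022 0 0.2;0 0 0.02 0 0.2;0 0 0 0 -1;0 0 0 0 -1;0 0 0 0 -1;0 0 0 0 -1' && python3 -m inch '0 0 0.001 0.165 -1;0 0 0.001 0.165 -1;0 0 0.001 0.165 -1;0 0 0.001 0.16 -1;0 0 0 0 -1;0 0 0 0 -1'
```

```text
t: 21.55
position: [0.416, 0.2547, 0.1584]
eef_rot: [3.141, -0.002, 1.263]
ft_force: [0.3, -0.7, 3.1]
opening: 0.0112
grip_force: 58.7
t: 22.3
position: [0.4169, 0.2541, 0.1544]
eef_rot: [3.141, -0.003, 0.61]
ft_force: [1.3, -2.1, 5.5]
opening: 0.0109
grip_force: 59.3
```

```bash
python3 -m inch '0 0 0 0 0.2;0 0 0 0 0.2;0 0 -0.015 0 0.2;0 0 -0.031 0 0.2;0.0454 0.0022 0 0 0.2;0.0454 0.0022 0 0 0.2;0.0454 0.0023 0 0 0.2;0 0 0 -0.174 0.2;0 0 0 -0.174 0.2;0 0 0 -0.174 0.2;0 0 0 -0.174 0.2;0 0 0 -0.174 0.2;0 0 0 -0.174 0.2;0 0 0 -0.174 0.2;0 0 0 -0.174 0.2;0 0 0 -0.172 0.2;0 0 0 0 0.2;0 0 0 0 0.2'
```

```text
t: 24.55
position: [0.5309, 0.3268, 0.1997]
eef_rot: [3.141, -0.0, 2.171]
ft_force: [-0.2, 0.1, 0.6]
opening: 0.0514
grip_force: 0.0
```

```bash
python3 -m inch '0 0 0.024 0 0.2;0 0 0.0215 0 0.2;0 0 0 0 -1;0 0 0 0 -1;0 0 0 0 -1;0 0 0 0 -1' && python3 -m inch '0 0 0.001 0.16 -1;0 0 0.001 0.16 -1;0 0 0.001 0.16 -1;0 0 0.001 0.16 -1;0 0 0.0005 0.16 -1;0 0 0 0 -1;0 0 0 0 -1'; python3 -c "
from h import *
print(sense()['wrist_torque'].round(2))"
```

```text
t: 25.3
position: [0.5311, 0.3269, 0.1549]
eef_rot: [3.141, -0.0, 2.172]
ft_force: [-1.5, -0.5, 2.7]
opening: 0.0109
grip_force: 59.9
t: 26.18
position: [0.5319, 0.3272, 0.1506]
eef_rot: [3.139, -0.001, 1.378]
ft_force: [0.6, -0.3, 5.4]
opening: 0.0113
grip_force: 67.2
[-0.37  0.06  1.25]
```

```bash
python3 -m inch '0 0 0 0 0.2;0 0 0 0 0.2;0 0 -0.017 0 0.2;0 0 -0.033 0 0.2;-0.0481 -0.001 0 0 0.2;-0.0481 -0.001 0 0 0.2;-0.0481 -0.001 0 0 0.2;-0.0482 -0.001 0 0 0.2;0 0 0 -0.16 0.2;0 0 0 -0.16 0.2;0 0 0 -0.16 0.2;0 0 0 -0.16 0.2;0 0 0 -0.158 0.2;0 0 0 0 0.2;0 0 0 0 0.2'
```

```text
t: 28.05
position: [0.4894, 0.1387, 0.1999]
eef_rot: [3.141, 0.0, 2.168]
ft_force: [1.0, -1.0, -0.9]
opening: 0.0515
grip_force: 0.0
```

```bash
python3 -m inch '0 0.0005 0.024 0 0.2;0 0 0.0215 0 0.2;0 0 0 0 -1;0 0 0 0 -1;0 0 0 0 -1;0 0 0 0 -1' && python3 -m inch '0 0 0.001 0.16 -1;0 0 0.001 0.16 -1;0 0 0.001 0.16 -1;0 0 0.001 0.16 -1;0 0 0.0005 0.16 -1;0 0 0 0 -1;0 0 0 0 -1'; python3 -c "
from h import *
print(sense()['wrist_torque'].round(2))"
```

```text
t: 28.8
position: [0.4896, 0.1387, 0.1547]
eef_rot: [-3.142, 0.0, 2.17]
ft_force: [-2.4, -2.2, 4.7]
opening: 0.0112
grip_force: 59.7
t: 29.68
position: [0.4895, 0.1386, 0.1505]
eef_rot: [3.141, 0.002, 1.378]
ft_force: [-3.9, -3.5, 7.0]
opening: 0.0109
grip_force: 67.1
[-0.66  0.75  1.15]
```

```bash
python3 -m inch '0 0 0 0 0.2;0 0 0 0 0.2;0 0 -0.017 0 0.2;0 0 -0.033 0 0.2;0.0319 0.033 0 0 0.2;0.0319 0.033 0 0 0.2;0.0319 0.0329 0 0 0.2;0 0 0 0.152 0.2;0 0 0 0.152 0.2;0 0 0 0.152 0.2;0 0 0 0.152 0.2;0 0 0 0.15 0.2;0 0 0 0 0.2;0 0 0 0 0.2'
```

```text
t: 31.42
position: [0.6057, 0.2133, 0.1999]
eef_rot: [3.142, -0.001, 0.615]
ft_force: [-1.0, 0.4, 0.7]
opening: 0.0512
grip_force: 0.0
```

```bash
python3 -m inch '0 0 0.024 0 0.2;0 0 0.0215 0 0.2;0 0 0 0 -1;0 0 0 0 -1;0 0 0 0 -1;0 0 0 0 -1' && python3 -m inch '0 0 0.001 0.16 -1;0 0 0.001 0.16 -1;0 0 0.001 0.16 -1;0 0 0.001 0.16 -1;0 0 0.0005 0.17 -1;0 0 0 0 -1;0 0 0 0 -1'; python3 -c "
from h import *
print(sense()['wrist_torque'].round(2))"
```

```text
t: 32.17
position: [0.6065, 0.2129, 0.1551]
eef_rot: [3.141, -0.002, 0.612]
ft_force: [0.5, -1.1, 2.0]
opening: 0.0109
grip_force: 59.8
t: 33.05
position: [0.607, 0.2111, 0.1507]
eef_rot: [3.139, -0.004, -0.191]
ft_force: [0.5, -5.4, 4.5]
opening: 0.0109
grip_force: 66.0
[-1.04 -0.12  1.4 ]
```

```bash
python3 -m inch '0 0 0 0 0.2;0 0 0 0 0.2;0 0 -0.017 0 0.2;0 0 -0.033 0 0.2;-0.049 -0.0013 0 0 0.2;-0.049 -0.0013 0 0 0.2;-0.049 -0.0013 0 0 0.2;-0.0488 -0.0014 0 0 0.2;0 0 0 -0.161 0.2;0 0 0 -0.161 0.2;0 0 0 -0.161 0.2;0 0 0 -0.161 0.2;0 0 0 -0.161 0.2;0 0 0 0 0.2;0 0 0 0 0.2'
```

```text
t: 34.92
position: [0.4147, 0.2569, 0.1999]
eef_rot: [-3.141, -0.001, 0.605]
ft_force: [0.1, 0.2, 0.2]
opening: 0.051
grip_force: 0.0
```

```bash
python3 -m inch '0 0.003 0.024 0 0.2;0 0 0.0215 0 0.2;0 0 0 0 -1;0 0 0 0 -1;0 0 0 0 -1;0 0 0 0 -1' && python3 -m inch '0 0 0.001 0.16 -1;0 0 0.001 0.16 -1;0 0 0.001 0.16 -1;0 0 0.001 0.16 -1;0 0 0.0005 0.165 -1;0 0 0 0 -1;0 0 0 0 -1'; python3 -c "
from h import *
print(sense()['wrist_torque'].round(2))"
```

```text
t: 35.67
position: [0.4171, 0.2542, 0.1548]
eef_rot: [3.142, -0.002, 0.607]
ft_force: [0.2, -1.0, 2.4]
opening: 0.011
grip_force: 59.6
t: 36.55
position: [0.4174, 0.2536, 0.1505]
eef_rot: [3.14, -0.003, -0.19]
ft_force: [0.6, -4.2, 5.5]
opening: 0.0109
grip_force: 65.4
[-1.   -0.15  1.29]
```

```bash
python3 -m inch '0 0 0 0 1;0 0 0 0 1;0 0 -0.02 0 1;0 0 -0.05 0 1;0 0 -0.05 0 1;0.0345 0.015 -0.05 0 1;0.0345 0.015 0 0 1;0.0346 0.0148 0 0 1;0 0 0 -0.1765 1;0 0 0 -0.1765 1;0 0 0 -0.1765 1;0 0 0 -0.1765 1;0 0 0 -0.1765 1;0 0 0 -0.1765 1;0 0 0 -0.1765 1;0 0 0 -0.1765 1;0 0 0 -0.1765 1;0 0 0 -0.1765 1' && python3 -m inch '0 0 0 0 1;0 0 0 0 1' && python3 - <<'E'
from h import *
im=grab("wrist","w6"); b=grab("side","d6")
c=np.zeros((600,800,3),np.uint8); w=cv2.resize(im[:260],None,fx=1.2,fy=1.2,interpolation=cv2.INTER_CUBIC); c[:w.shape[0],:w.shape[1]]=w
s=cv2.resize(b[140:300,110:330],None,fx=1.7,fy=1.7,interpolation=cv2.INTER_CUBIC); c[320:320+s.shape[0],:s.shape[1]]=s; cv2.imwrite("pics/c6.png",c)
E
```

```text
t: 38.8
position: [0.5086, 0.1907, 0.3189]
eef_rot: [-3.141, -0.001, 1.574]
ft_force: [-0.6, 0.8, -0.4]
opening: 0.0854
grip_force: 0.0
t: 39.05
position: [0.5088, 0.1903, 0.319]
eef_rot: [-3.141, -0.0, 1.565]
ft_force: [0.3, 0.6, -0.2]
opening: 0.0855
grip_force: 0.0
```

View pics/c6.png

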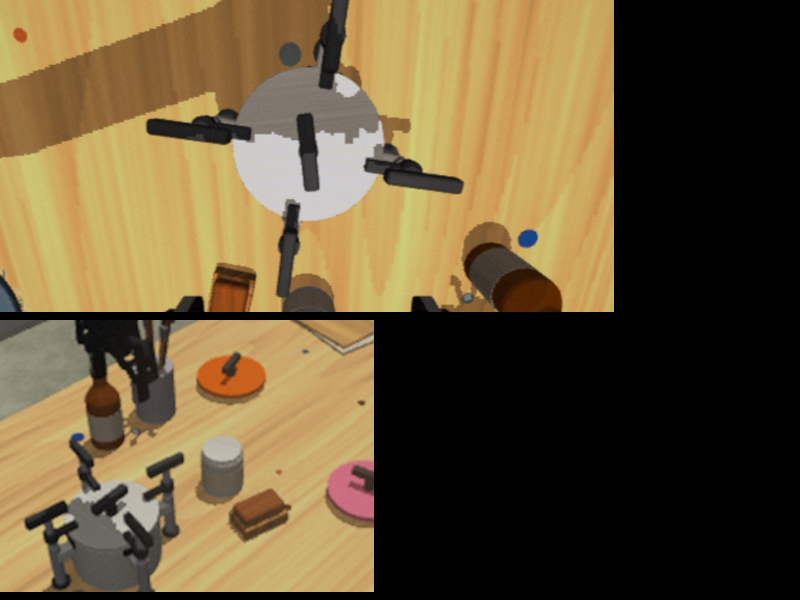

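The picture shows all four dogs pointing inward over the seated lid: W (230,131), E (385,166), S (291,215) and N (327,75). Each bar lies at its stop angle, and the bystanders are where they were.

```bash
python3 -c "
from bench import job_done; print(job_done())"
```

```text
the job is handed in; nothing more can be done
None
```

The aluminium lid is on the pot and all four clamps were turned crosswise, first to about half way and then home to their stops; the job was handed in at about 39 s, and the final pictures show the lid seated and the visible bystanders where they stood.

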